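# Seat the square parts jar in the bench stand and unscrew its cap

### The job

Set the square glass parts jar down into the square well of the steel bench stand, fully home and without dropping it, so that the stand keeps it from turning, then unscrew its tight cap there, counter-clockwise seen from above, and stop turning as soon as the thread lets go. Lift the cap straight up and finish still holding it, level and centred about a finger's breadth (15 mm) clear above the jar's mouth, with the jar left standing in the well. Leave the cup, the clear dome and the tweezers where they are.

Things in the scene. Friction and masses are not known exactly. Their poses are not given: they have to be found in the camera images.
- jar: Loose square glass jar holding small screws, about 0.28 kg. Origin: centre of its underside, z up. Body 50 x 50 mm, flats across x and y, z = 0 to 60 mm, foot tapered 3 mm a side over the lowest 5 mm; round shoulder 44 mm across to z = 63 mm, then the neck inside the cap. From above grip its top 15 mm. Turns with its cap unless braced. Any of its four quarter turns fits the well.
- mouth (a point): Centre of the jar's mouth, 84 mm above its underside: top of the springy rubber sealing ring on its rim, which shows once the cap is off. The threaded neck is 40 mm across its thread.
- cap: Loose aluminium screw cap, 48 mm across its ribbed side, 20 mm tall, 35 g. Origin: centre of its lower rim, z up. Tight on the jar its rim is at z = 65 mm of the jar, and its x axis 4 to 22 degrees counter-clockwise (seen from above) of the jar's x axis. The thread lets go at 64 degrees, that is after 42 to 60 degrees of turn; at about 91 it meets a dead stop unless lifted.
- cap_top (a point): Centre of the cap's top face, 20 mm above its rim. Coarse three-start thread, hand-tight (under 1 N m), turned counter-clockwise from above with a firm grip. When it lets go it springs up to 2 mm (the ring pushes with about 25 N) and lifts straight off; before that, lifting it lifts the whole jar. A turn of 66 degrees in one grasp suits every start.
- stand: Fixed heavy steel block on a thin rubber foot, 84 mm along its x, 140 mm along its y, 32 mm tall, with two wells 20 mm deep: a square one towards its -y end and a round one (45 mm, not used) towards its +y end. Origin: centre of its underside, z up. It does not move.
- well (a point): Centre of the mouth of the stand's square well, at the top face of the block, 32 mm above the table; axes as the stand's. The well is 53 x 53 mm, square to the stand's axes, its flat floor 20 mm below this point.
- cup: Bystander: green ceramic cup, 74 mm across, 85 mm tall, at the far side. Origin: centre of its underside. Leave alone.
- dome: Bystander: clear acrylic dust dome with a small knob, 96 mm across, 72 mm tall, to the right. Origin: centre of its underside. Leave alone.
- tweezers: Bystander: chrome tweezers, 120 mm long along their y, 16 mm wide, lying on a thin black silicone pad to the left. Origin: under their middle. Leave alone.
Not all that is in view belongs to the job. There is more than one size of the cap; the one meant has the size given above.

How it is judged:
By the outcome, as a careful person would: the job done as asked, in the order asked, and still so for the second after the job is handed in, while the arm keeps its last pose, push and grip.
It also fails if it takes over 50 s, if anything falls off the work surface, if the arm or the gripper's body presses on something with over 40 N, if the wrist force passes 120 N, or if a joint passes its speed limit or range.

### The arm

A 6-joint arm with a two-finger parallel gripper is mounted at the origin on the work surface. World frame = base frame: x ahead of the robot, y to its left, z up, the work surface at z = 0. Lengths are in mm, angles in rad, forces in N, time in s.
With the tool pointing down it reaches from about 350 to 875 mm from the base axis. Payload 4.2 kg.
Tool frame: the origin (TCP) lies between the finger pads; the fingertips stand 25 mm ahead of it and the grasp point (between the pads) lies 6 mm ahead of it; z points along the fingers, y is the line along which they close (so a half turn about z gives the same grasp; the last joint's range is limited). The gripper opens to 85 mm and grips with 20 to 120 N. Pads are 22 mm wide; open, the fingers measure 114 mm over their backs; the gripper's body (76 mm by 85 mm) begins 54 mm behind the grasp point. The pads swing forward as they close: fully open they stand 13 mm farther back than shut.
Start: joints at [1.365, 0.385, 0.008, 0, -1.194, -0.259], TCP at [280.119, 558.688, 256.312] pointing down, gripper open.
Joint ranges: [-3.14, 3.14], [-1.21, 2.06], [-1.07, 1.41], [-3.16, 2.05], [-2.99, -0.16], [-3.1, 3.1]. Speed limits (rad/s): [2.79, 2.79, 3.14, 3.14, 3.14, 3.14].

### API

Orientations are given as a unit quaternion [x, y, z, w].
In Python, from bench import read_state, imaging, workorder, nets gives the robot as it stands.
- The arm moves only by the tool apply_moves, never from a script. Its argument "rows" is a list of rows, each an object with "hand": the opening, from -1 (shut) to 1 (fully open); "delta_pos": the shift along the tool's x, y, z in mm, a list of three; "yaw": the turn about the tool's z in rad. A call has 1 to 12 rows; each row is the pose to reach, as a shift and turn from the pose commanded when the call began, along the tool's axes at that moment; what a row does not reach only later rows make up. A row lasts 1/12 s, in which the tool goes at most 41.7 mm and 7.16 degrees, less where a joint would pass 70% of its speed; a pose out of reach is approached as far as the arm can. A call with a gripper value outside its range is refused whole. The fingers move at their own pace and stop on an object; the grip force is fixed at half the most. Time passes only in rows, so rows that repeat a pose let the fingers close. It gives the time, the measured TCP pose, the force, the opening and the grip force at its end, in the units of the state.
- read_state(): the state, without advancing time (a new reading comes with each control period).
- imaging.get_image(name): name is "side" or "top"; returns a dict with "pixels" (480x640x3 uint8, red, green, blue), "fx", "fy", "cx", "cy" (pixels), "xyz" and "rotation" of the camera in the world. Camera axes: x right, y down, z forward; pixel columns grow to the right and rows downward; lengths in mm; the calibration is good to about 2 mm. A picture is of the moment at which its call begins. There is no depth.
- workorder.job_done(): hands the job in; it is judged then, once.
Trained networks look in the newest picture that a camera, given by its name, has taken for a name from the list of things; names that differ only in an ending like _2 or _b are one class to them, and where a whole thing is asked for, a point or a joint stands for the part that bears it (a point fixed in the world has none). Each returns a list of dicts, best first, with "score" (0 to 1); they miss things now and then, are a little off and sometimes report something else, mostly with a low value. They report only what shows in the picture. A call takes as long as a camera call. They do not tell look-alikes from the thing itself.
- nets.find_in(camera, query): "location" ([row, column] in pixels, amid what is visible of it).
- nets.pinpoint(camera, query): "location" ([row, column] in pixels: a listed point, or the origin of a listed thing).
The state is a dict: "clock": time; "joints": joint angles; "joint_vel": joint speeds; "joint_efforts": joint torques, N m; "position": TCP position; "ee_rot": TCP orientation; "contact_force": force on the tool from outside, world axes, zero at the start; "wrist_torque": the same for the moment, N m; "gripper_width": finger opening in mm; "grasp_force": force on a finger pad.
Only numpy, scipy, OpenCV 4.12 (cv2) and the standard library are available. Lean on these libraries where they do the work, as an engineer would, in place of code of your own. Each camera call takes 0.05 s, during which the arm holds its last target. There are 200 camera calls.

## Working session

There is one attempt and no reset: what is moved stays moved. The work goes in short steps, Python scripts to look and compute and a tool call to move; the robot and the scene stay as the last step left them, time stands still between calls to the robot, and variables do not carry over. Pictures are saved under pics/ and viewed, at most 10 in all, crops included, and the job is handed in when it is done.

Besides the shell and the picture viewer there is one more tool, called after "Emit:" in YAML: its name, and indented under it one key for each argument. apply_moves: Moves the arm, as the interface text tells. Its arguments: {"type":"object","properties":{"rows":{"type":"array"}},"required":["rows"]}

```bash
mkdir -p pics; ls; cat > h.py <<'E'
import numpy as np, cv2, json
from bench import read_state, imaging, workorder, nets
def ray(im,rc):
    r,c=rc; d=np.array([(c-im['cx'])/im['fx'],(r-im['cy'])/im['fy'],1.])
    return np.array(im['xyz'],float), np.array(im['rotation']).reshape(3,3)@d
def atz(im,rc,z):
    o,d=ray(im,rc); return o+d*(z-o[2])/d[2]
def proj(im,p):
    q=np.array(im['rotation']).reshape(3,3).T@(np.asarray(p,float)-np.array(im['xyz']))
    return [im['fy']*q[1]/q[2]+im['cy'], im['fx']*q[0]/q[2]+im['cx']]
def tri(a,ra,b,rb):
    o1,d1=ray(a,ra);o2,d2=ray(b,rb);d1/=np.linalg.norm(d1);d2/=np.linalg.norm(d2)
    t=np.linalg.lstsq(np.c_[d1,-d2],o2-o1,rcond=None)[0]
    p,q=o1+t[0]*d1,o2+t[1]*d2; return (p+q)/2,np.linalg.norm(p-q)
def save(im,n,crop=None,s=1):
    p=im['pixels'][:,:,::-1]
    if crop: p=p[crop[0]:crop[1],crop[2]:crop[3]]
    cv2.imwrite('pics/'+n,cv2.resize(p,None,fx=s,fy=s,interpolation=cv2.INTER_CUBIC))
E
python3 - <<'E'
from h import *
for c in ['top','side']:
    im=imaging.get_image(c); save(im,c+'0.png')
    print(c,im['fx'],im['cx'],im['cy'],im['xyz'],np.round(im['rotation'],3).tolist())
    for q in ['jar','cap','stand','cup','dome','tweezers']:
        print(q,[(np.round(d['location'],1).tolist(),round(d['score'],2)) for d in nets.find_in(c,q)[:4]])
    for q in ['jar','cap','cap_top','well','stand']:
        print('pt',q,[(np.round(d['location'],1).tolist(),round(d['score'],2)) for d in nets.pinpoint(c,q)[:4]])
print(read_state())
E
```

```text
pics
top 611.8811283489531 318.397551968681 235.8277950308648 [ 480.08236618   -6.91463008 1824.03140557] [0.708, -0.704, 0.029, -0.04]
jar []
cap [([282.0, 255.8], 0.73), ([280.2, 227.1], 0.7), ([253.6, 262.6], 0.68)]
stand [([293.9, 378.1], 0.79)]
cup [([198.3, 331.7], 0.68)]
dome []
tweezers [([279.2, 177.2], 0.54)]
pt jar [([280.6, 260.2], 0.4)]
pt cap [([284.4, 255.8], 0.74), ([251.6, 262.9], 0.55), ([280.2, 226.5], 0.55)]
pt cap_top [([278.1, 225.0], 0.81), ([253.8, 260.3], 0.64), ([281.8, 255.0], 0.55)]
pt well [([297.3, 385.9], 0.69)]
pt stand [([296.1, 377.0], 0.57)]
side 573.5224007853652 324.564179653011 240.01949541034955 [ 390.04997338 1039.60336071  900.27164759] [-0.116, 0.89, -0.439, 0.047]
jar [([241.7, 280.9], 0.72), ([327.0, 356.3], 0.67), ([166.7, 379.7], 0.32)]
cap [([364.0, 342.2], 0.9), ([322.4, 313.6], 0.81), ([306.9, 357.4], 0.59)]
stand [([236.9, 396.9], 0.91), ([308.3, 357.8], 0.44)]
cup [([238.4, 283.9], 0.62)]
dome [([166.9, 381.3], 0.76)]
tweezers [([447.4, 307.3], 0.73)]
pt jar [([332.6, 357.3], 0.97)]
pt cap [([370.1, 341.9], 0.91), ([311.2, 358.1], 0.
[... 246 characters left out ...]
nts': array([ 1.36459099e+00,  3.84695857e-01,  7.89508356e-03,  2.55841987e-05,
       -1.19395062e+00, -2.58606069e-01]), 'joint_vel': array([-0.00209301, -0.00134304, -0.00135202,  0.00296196, -0.00139644,
       -0.00064765]), 'joint_efforts': array([ 6.18108443e-04, -3.92096972e+01,  1.88611472e+01,  4.19061184e+00,
       -4.44981597e-04,  5.80628793e-06]), 'position': array([280.13268801, 558.69682753, 256.31645307]), 'ee_rot': array([ 9.73116215e-01, -2.30314635e-01,  1.13018936e-05, -2.27720920e-05]), 'contact_force': array([-0.57234332, -0.54051412, -0.30266651]), 'wrist_torque': array([-0.01403126, -0.00294088, -0.02388644]), 'grasp_force': 0.0, 'gripper_width': 85.32738461002624}
```

View pictures.

```bash
sed -i 's/^def ray/from scipy.spatial.transform import Rotation as Ro\ndef RM(im): return Ro.from_quat(im["rotation"]).as_matrix()\ndef ray/; s/np.array(im\[.rotation.\]).reshape(3,3)/RM(im)/' h.py
python3 - <<'E'
from h import *
t=imaging.get_image('top');s=imaging.get_image('side')
np.savez
import pickle; pickle.dump((t,s),open('im0.pkl','wb'))
print(tri(t,[278.1,258],s,[303.1,358.1]))
print(atz(t,[297.3,385.9],32),atz(s,[225.8,402.5],32))
for p in([281.8,255],[278.1,225],[253.8,260.3]): print(atz(t,p,20),atz(t,p,85))
for p in([303.1,358.1],[360.6,340.9],[320.2,313.7]): print(atz(s,p,20),atz(s,p,85))
save(t,'top_c.png',(180,330,160,420),3)
save(s,'side_c.png',(150,400,220,480),3)
E
```

```text
(array([524.49353021, 189.49827728,  79.85231088]), np.float64(8.503314841690415))
[ 476.45453308 -178.19935076   32.        ] [ 475.214844   -171.62843844   32.        ]
[519.46152642 205.43230323  20.        ] [518.04267894 197.78135512  85.        ]
[529.82447948 294.21930442  20.        ] [528.0322505  283.36932382  85.        ]
[602.16405144 191.07558462  20.        ] [597.76539767 183.94191504  85.        ]
[529.74349163 127.15612086  20.        ] [519.42840457 194.5319937   85.        ]
[529.53810458 296.5262206   20.        ] [519.23818347 351.3956626   85.        ]
[610.5028554  203.66283694  20.        ] [594.22442888 265.38938941  85.        ]
```

View pics/top_c.png

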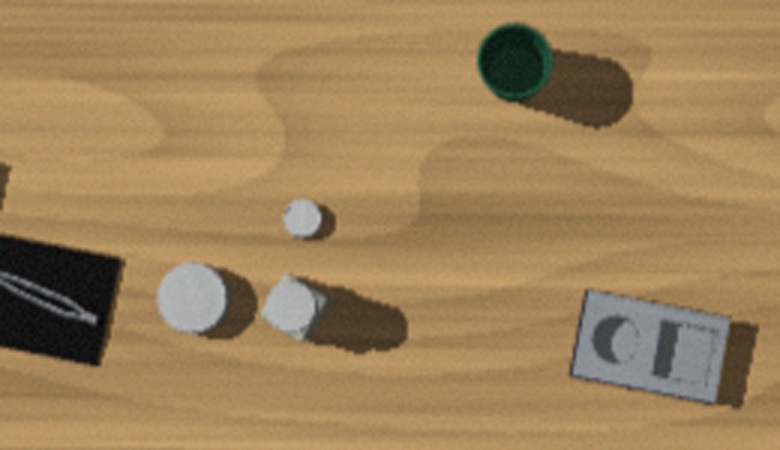

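View pics/side_c.png

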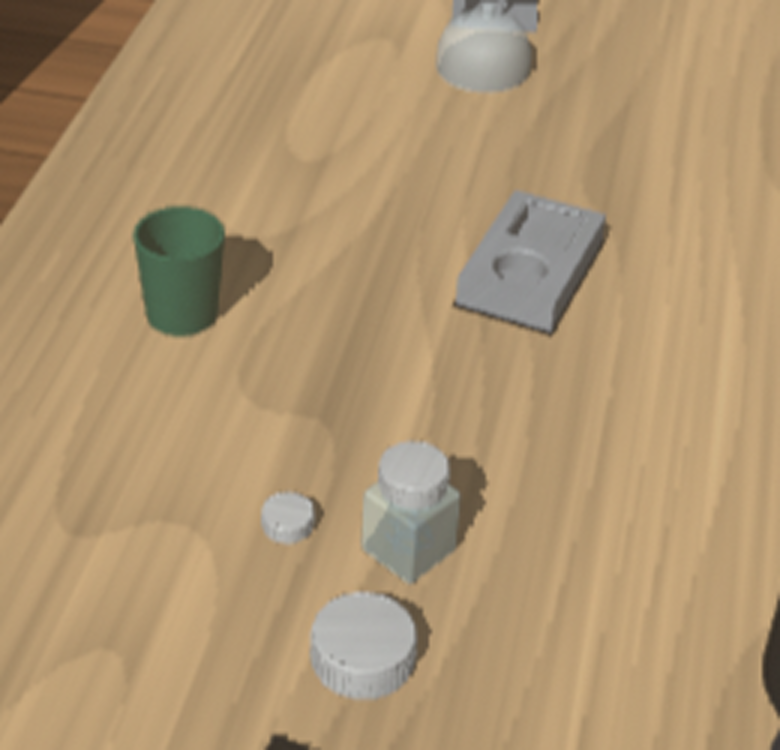

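```bash
cat > fit.py <<'E'
from h import *
from scipy.optimize import minimize
U=6
def prim(kind,x,y,a):
    c,s=np.cos(a),np.sin(a)
    def box(hx,hy,z0,z1,hx0=None):
        return [(x+c*u-s*v,y+s*u+c*v,z) for z in(z0,z1) for u in(-hx,hx) for v in(-hy,hy)]
    def cyl(r,z0,z1): 
        t=np.linspace(0,2*np.pi,48); return [(x+r*np.cos(q),y+r*np.sin(q),z) for z in(z0,z1) for q in t]
    if kind=='stand': return [box(42,70,0,32)]
    if kind=='jar': return [box(22,22,0,5)+box(25,25,5,60),cyl(22,60,65),cyl(24,65,85)]
def soft(im,roi,lo=None):
    p=im['pixels'][roi[0]:roi[1],roi[2]:roi[3]].astype(float)
    hsv=cv2.cvtColor(p.astype(np.uint8),cv2.COLOR_RGB2HSV).astype(float)
    s=hsv[:,:,1]; 
    return np.clip((95-s)/60,0,1), s
def render(im,roi,pol,off=0):
    h,w=roi[1]-roi[0],roi[3]-roi[2]; m=np.zeros((h*U,w*U),np.uint8)
    for pts in pol:
        q=np.array([proj(im,p) for p in pts]); q=np.c_[(q[:,1]-roi[2]+.5)*U-.5,(q[:,0]-roi[0]+.5)*U-.5]
        cv2.fillConvexPoly(m,cv2.convexHull(np.round(q*16).astype(np.int32)),255,cv2.LINE_AA,4)
    return cv2.resize(m,(w,h),interpolation=cv2.INTER_AREA)/255.
def fit(kind,views,x0,z=0):
    T=[(im,roi,soft(im,roi)[0]) for im,roi in views]
    def cost(v):
        pol=[[(a,b,c+z) for a,b,c in pts] for pts in prim(kind,v[0],v[1],v[2]/50)]
        return sum(((render(im,roi,pol)-t)**2).sum() for im,roi,t in T)
    best=None
    for da in (-.25,0,.25):
        s=np.array(x0)*[1,1,50]+[0,0,da*50]
        r=minimize(cost,s,method='Nelder-Mead',options=dict(initial_simplex=s+np.r_[np.zeros((1,3)),np.diag([6,6,6])],xatol=.05,fatol=.01))
        if best is None or r.fun<best.fun: best=r
    return best.x[:2],np.degrees(best.x[2]/50),best.fun
E
cat > f0.py <<'E'
from fit import *
import pickle
t,s=pickle.load(open('im0.pkl','rb'))
RS=((t,(265,325,340,420)),(s,(205,270,360,430)));RJ=((t,(264,302,244,275)),(s,(290,350,335,380)))
for k,v,x0 in(('stand',RS,(484,-150,-.2)),('jar',RJ,(520,197,.6))):
    for n,vv in(('top',v[:1]),('side',v[1:]),('both',v)): print(k,n,fit(k,vv,x0))
out=[]
for im,roi in RS+RJ:
    m=soft(im,roi)[0]; kind='stand' if (im,roi) in [] else None
    out.append(cv2.resize((m*255).astype(np.uint8),(390,290),interpolation=cv2.INTER_NEAREST))
cv2.imwrite('pics/masks.png',np.vstack([np.hstack(out[:2]),np.hstack(out[2:])]))
E
python3 f0.py
```

```text
stand top (array([ 482.35019433, -151.15655728]), np.float64(-10.657779957779221), np.float64(16.17188677431757))
stand side (array([ 484.48774067, -146.73452611]), np.float64(-10.610080045808553), np.float64(3.9094454056132264))
stand both (array([ 483.38211389, -149.73836542]), np.float64(-10.937004371561876), np.float64(70.59930988081507))
jar top (array([518.08889208, 194.04217423]), np.float64(59.62026595169495), np.float64(10.93858708189158))
jar side (array([519.24832359, 198.87629631]), np.float64(61.53694113189899), np.float64(61.91611495578624))
jar both (array([519.16682967, 197.50278934]), np.float64(62.03846742335402), np.float64(103.61094963475587))
```

View pics/masks.png

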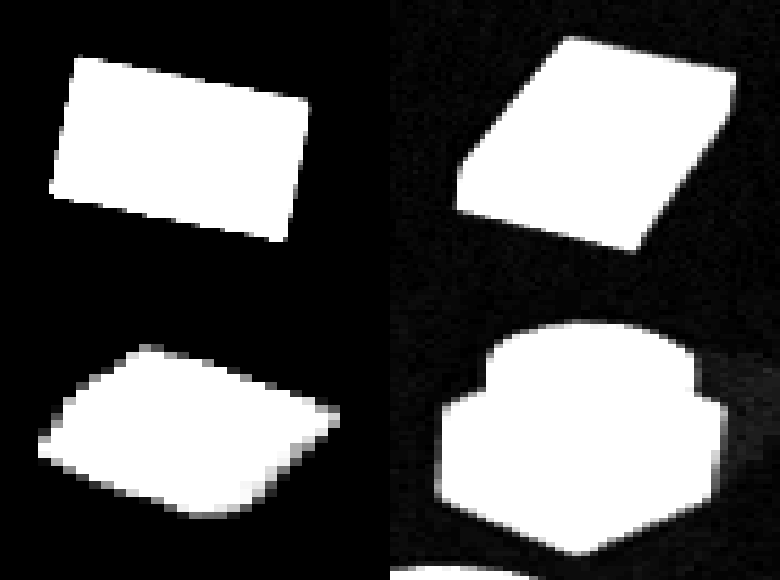

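The masks separate cleanly: the stand and jar stand out well in both views. The side view's jar crop also picks up the edge of the big cap at the bottom, so I'll cut that off. Both cameras show the same offset between them, about (-2, -4.5) mm, so I'll judge the placing by comparing jar and stand within the same camera.

```bash
cat >> h.py <<'E'
def delta(x,y,z,xang):
    s=read_state(); R=Ro.from_quat(s['ee_rot']).as_matrix(); d=R.T@(np.array([x,y,z])-s['position'])
    cur=np.degrees(np.arctan2(R[1,0],R[0,0])); print('xang',cur,'pos',s['position'].round(1),'tilt',np.round(R[:,2],4),'delta',d.round(1),'yaw',round(np.radians((cur-xang+180)%360-180),4))
E
sed -i 's/(s,(290,350,335,380))/(s,(290,347,335,380))/; /^out=/,$d' f0.py
python3 - <<'E'
from f0 import *
delta(518.7,196.5,165,-29.2)
E
```

```text
stand top (array([ 482.35019433, -151.15655728]), np.float64(-10.657779957779221), np.float64(16.17188677431757))
stand side (array([ 484.48774067, -146.73452611]), np.float64(-10.610080045808553), np.float64(3.9094454056132264))
stand both (array([ 483.38211389, -149.73836542]), np.float64(-10.937004371561876), np.float64(70.59930988081507))
jar top (array([518.08889208, 194.04217423]), np.float64(59.62026595169495), np.float64(10.93858708189158))
jar side (array([519.24832359, 198.87629631]), np.float64(61.53694113189899), np.float64(24.695559400230678))
jar both (array([519.16682967, 197.50278934]), np.float64(62.03846742335402), np.float64(66.3903940792003))
xang -26.629916177465418 pos [280.1 558.7 256.3] tilt [-0.  0. -1.] delta [375.6 216.8  91.3] yaw 0.0449
```

Emit:
apply_moves:
  rows:
    - {"hand":1,"delta_pos":[375.6,216.8,91.3],"yaw":0.045}
    - {"hand":1,"delta_pos":[375.6,216.8,91.3],"yaw":0.045}
    - {"hand":1,"delta_pos":[375.6,216.8,91.3],"yaw":0.045}
    - {"hand":1,"delta_pos":[375.6,216.8,91.3],"yaw":0.045}
    - {"hand":1,"delta_pos":[375.6,216.8,91.3],"yaw":0.045}
    - {"hand":1,"delta_pos":[375.6,216.8,91.3],"yaw":0.045}
    - {"hand":1,"delta_pos":[375.6,216.8,91.3],"yaw":0.045}
    - {"hand":1,"delta_pos":[375.6,216.8,91.3],"yaw":0.045}
    - {"hand":1,"delta_pos":[375.6,216.8,91.3],"yaw":0.045}
    - {"hand":1,"delta_pos":[375.6,216.8,91.3],"yaw":0.045}
    - {"hand":1,"delta_pos":[375.6,216.8,91.3],"yaw":0.045}
    - {"hand":1,"delta_pos":[375.6,216.8,91.3],"yaw":0.045}

```text
clock: 2.3
position: [519.9, 192.4, 163.5]
ee_rot: [0.967, -0.255, -0.001, 0.001]
contact_force: [0.2, 0.3, -0.4]
gripper_width: 85.4
grasp_force: 0.0
```

```bash
python3 - <<'E'
from h import *
delta(518.7,196.5,165,-29.2)
s=read_state();print(s['joints'].round(3),s['contact_force'],s['clock'])
im=imaging.get_image('side');save(im,'side1.png',(130,400,230,490),3)
E
```

```text
xang -29.54252525610046 pos [519.9 192.4 163.5] tilt [-0.0023 -0.0019 -1.    ] delta [-3.1 -3.  -1.5] yaw -0.006
[ 0.647  0.353 -0.295  0.    -0.926  0.408] [ 0.18378474  0.30058306 -0.356383  ] 2.3
```

View pics/side1.png

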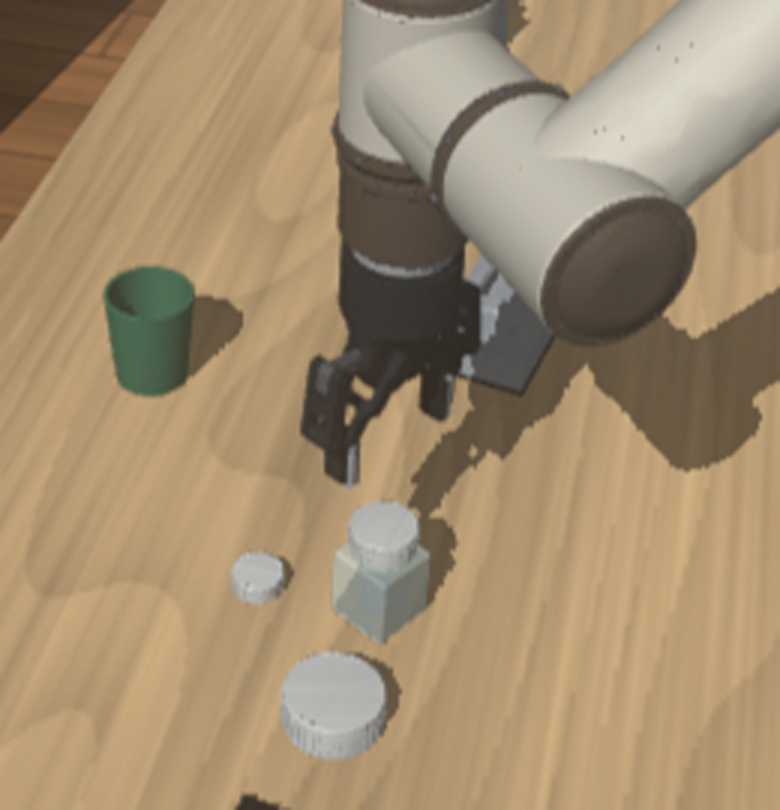

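The side view shows the open gripper above and behind the jar, with the finger tips at crop (345,480) and (437,415). They lie along the normal of the jar's left face, as intended.

```bash
python3 - <<'E'
from h import *
delta(518.7,196.5,53,-29.2)
E
```

```text
xang -29.461707869282954 pos [519.5 194.1 164.2] tilt [-0.0013 -0.0011 -1.    ] delta [ -1.8  -1.9 111.2] yaw -0.0046
```

Emit:
apply_moves:
  rows:
    - {"hand":1,"delta_pos":[0,0,0],"yaw":0}
    - {"hand":1,"delta_pos":[0,0,20],"yaw":0}
    - {"hand":1,"delta_pos":[0,0,40],"yaw":0}
    - {"hand":1,"delta_pos":[0,0,60],"yaw":0}
    - {"hand":1,"delta_pos":[0,0,80],"yaw":0}
    - {"hand":1,"delta_pos":[0,0,95],"yaw":0}
    - {"hand":1,"delta_pos":[0,0,106],"yaw":0}
    - {"hand":1,"delta_pos":[0,0,112],"yaw":0}
    - {"hand":1,"delta_pos":[0,0,112],"yaw":0}
    - {"hand":1,"delta_pos":[0,0,112],"yaw":0}
    - {"hand":1,"delta_pos":[0,0,112],"yaw":0}

```text
clock: 3.27
position: [519.2, 197.4, 54.1]
ee_rot: [0.968, -0.252, 0.001, -0.001]
contact_force: [0.4, 0.2, -0.1]
gripper_width: 85.6
grasp_force: 0.0
```

Emit:
apply_moves:
  rows:
    - {"hand":0.4,"delta_pos":[0,0,0],"yaw":0}
    - {"hand":0.3,"delta_pos":[0,0,0],"yaw":0}
    - {"hand":0.2,"delta_pos":[0,0,0],"yaw":0}
    - {"hand":0.1,"delta_pos":[0,0,0],"yaw":0}
    - {"hand":0,"delta_pos":[0,0,0],"yaw":0}
    - {"hand":-1,"delta_pos":[0,0,0],"yaw":0}
    - {"hand":-1,"delta_pos":[0,0,0],"yaw":0}
    - {"hand":-1,"delta_pos":[0,0,0],"yaw":0}
    - {"hand":-1,"delta_pos":[0,0,0],"yaw":0}
    - {"hand":-1,"delta_pos":[0,0,0],"yaw":0}

```text
clock: 4.1
position: [519.0, 196.6, 53.9]
ee_rot: [0.968, -0.252, 0.0, -0.0]
contact_force: [-1.3, -0.1, 6.3]
gripper_width: 49.2
grasp_force: 62.8
```

```bash
python3 - <<'E'
from h import *
delta(518.7,196.5,203,-29.2)
s=read_state();print(s['joints'].round(3),s['contact_force'],s['clock'],s['wrist_torque'])
E
```

```text
xang -29.20018362505148 pos [519.  196.6  53.9] tilt [ 9.e-04  3.e-04 -1.e+00] delta [-2.000e-01  1.000e-01 -1.491e+02] yaw -0.0
[ 0.654  0.497 -0.404  0.001 -0.669  0.407] [-1.30536218 -0.07955906  6.25358963] 4.1 [-0.22405139  0.35016619 -0.08680212]
```

```bash
python3 - <<'E'
from h import *
import pickle
t,s=pickle.load(open('im0.pkl','rb'))
out=[]
for im,(x,y),a in((t,(482.35,-151.16),-10.65),(s,(484.49,-146.73),-10.61)):
    a=np.radians(a);c,sn=np.cos(a),np.sin(a)
    U,V=np.meshgrid(np.arange(-50,50.1,.5),np.arange(-75,75.1,.5)) # u=x_local, v=y_local
    P=np.stack([x+c*U-sn*V,y+sn*U+c*V,np.full_like(U,32)],-1).reshape(-1,3)
    q=np.array([proj(im,p) for p in P]).reshape(U.shape+(2,)).astype(np.float32)
    g=cv2.remap(cv2.cvtColor(im['pixels'],cv2.COLOR_RGB2GRAY),q[...,1],q[...,0],cv2.INTER_CUBIC)
    out.append(np.hstack([g]))
    # profiles
    V1=np.arange(-75,0,2); pr=[g[np.abs(V[:,0]-v)<.3][:,np.abs(U[0])<18].mean() for v in V1]
    print('y',[(int(v),int(p)) for v,p in zip(V1,pr)])
    U1=np.arange(-50,51,2); pr=[g[np.abs(V[:,0]+28)<12][:,np.abs(U[0]-u)<.3].mean() for u in U1]
    print('x',[(int(v),int(p)) for v,p in zip(U1,pr)])
cv2.imwrite('pics/rect.png',cv2.resize(np.hstack(out)[::-1],None,fx=1.9,fy=1.9))
E
```

```text
y [(-75, 62), (-73, 67), (-71, 90), (-69, 124), (-67, 139), (-65, 140), (-63, 138), (-61, 132), (-59, 124), (-57, 125), (-55, 134), (-53, 138), (-51, 138), (-49, 138), (-47, 138), (-45, 137), (-43, 138), (-41, 139), (-39, 139), (-37, 139), (-35, 138), (-33, 137), (-31, 138), (-29, 139), (-27, 141), (-25, 138), (-23, 108), (-21, 75), (-19, 67), (-17, 67), (-15, 68), (-13, 68), (-11, 67), (-9, 65), (-7, 74), (-5, 110), (-3, 138), (-1, 143)]
x [(-50, 140), (-48, 138), (-46, 126), (-44, 103), (-42, 92), (-40, 119), (-38, 139), (-36, 141), (-34, 140), (-32, 140), (-30, 136), (-28, 126), (-26, 114), (-24, 115), (-22, 123), (-20, 120), (-18, 117), (-16, 118), (-14, 120), (-12, 120), (-10, 120), (-8, 120), (-6, 119), (-4, 118), (-2, 117), (0, 118), (2, 121), (4, 122), (6, 121), (8, 119), (10, 117), (12, 116), (14, 118), (16, 120), (18, 122), (20, 124), (22, 124), (24, 114), (26, 107), (28, 113), (30, 128), (32, 140), (34, 142), (36, 140), (38, 134), (40, 124), (42, 112), (44, 110), (46, 126), (48, 134), (50, 133)]
y [(-75, 157), (-73, 156), (-71, 153), (-69, 150), (-67, 147), (-65, 146), (-6
[... 248 characters left out ...]
 (-21, 144), (-19, 144), (-17, 143), (-15, 143), (-13, 143), (-11, 144), (-9, 143), (-7, 143), (-5, 143), (-3, 144), (-1, 145)]
x [(-50, 76), (-48, 81), (-46, 82), (-44, 93), (-42, 122), (-40, 144), (-38, 146), (-36, 144), (-34, 144), (-32, 145), (-30, 147), (-28, 142), (-26, 140), (-24, 144), (-22, 145), (-20, 144), (-18, 143), (-16, 144), (-14, 145), (-12, 145), (-10, 145), (-8, 145), (-6, 146), (-4, 145), (-2, 144), (0, 145), (2, 144), (4, 145), (6, 145), (8, 145), (10, 146), (12, 147), (14, 149), (16, 142), (18, 110), (20, 83), (22, 81), (24, 95), (26, 114), (28, 131), (30, 144), (32, 147), (34, 146), (36, 144), (38, 143), (40, 145), (42, 148), (44, 150), (46, 151), (48, 152), (50, 153)]
```

View pics/rect.png

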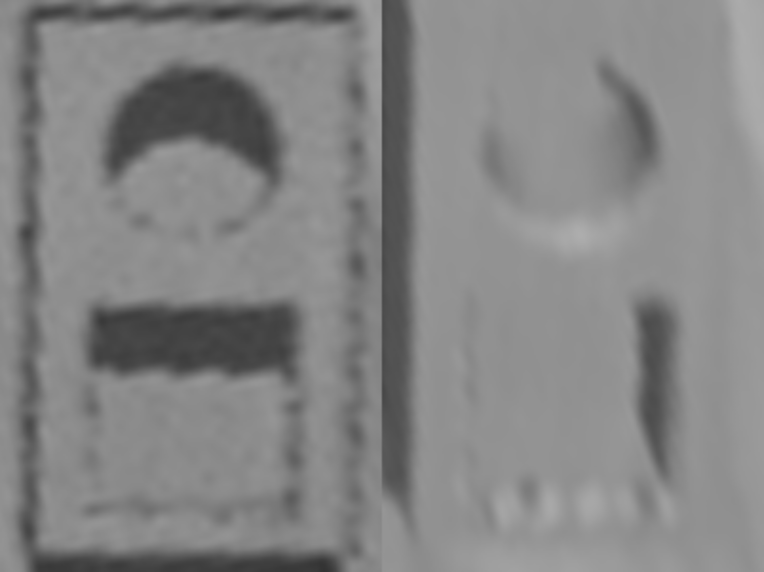

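The rectified tops show the square well spanning local y from -5 to -58 and x about ±26.5, so its centre is near (0, -31.8) in the stand frame. Mechanical centring of the jar puts it midway between the two cameras' estimates, so I take the well at about (477.5, -180).

Emit:
apply_moves:
  rows:
    - {"hand":-1,"delta_pos":[0,0,-15],"yaw":0}
    - {"hand":-1,"delta_pos":[0,0,-45],"yaw":0}
    - {"hand":-1,"delta_pos":[0,0,-80],"yaw":0}
    - {"hand":-1,"delta_pos":[10,24,-90],"yaw":-0.02}
    - {"hand":-1,"delta_pos":[25,59,-90],"yaw":-0.1}
    - {"hand":-1,"delta_pos":[40,94,-90],"yaw":-0.2}
    - {"hand":-1,"delta_pos":[55,130,-90],"yaw":-0.3}
    - {"hand":-1,"delta_pos":[70,165,-90],"yaw":-0.324}
    - {"hand":-1,"delta_pos":[85,200,-90],"yaw":-0.324}
    - {"hand":-1,"delta_pos":[100,236,-90],"yaw":-0.324}
    - {"hand":-1,"delta_pos":[115,271,-90],"yaw":-0.324}
    - {"hand":-1,"delta_pos":[127,299,-90],"yaw":-0.324}

```text
clock: 5.1
position: [482.0, -128.6, 142.2]
ee_rot: [0.996, -0.094, -0.001, -0.0]
contact_force: [0.7, -0.2, -2.7]
gripper_width: 49.4
grasp_force: 62.6
```

```bash
python3 - <<'E'
from h import *
delta(477.5,-180,123,-10.65)
s=read_state();print(s['joints'].round(3),s['contact_force'],s['clock'],s['wrist_torque'],s['gripper_width'],s['grasp_force'])
E
```

```text
xang -10.739295217755851 pos [ 482.  -128.6  142.2] tilt [-1.9e-03  5.0e-04 -1.0e+00] delta [ 5.2 51.3 19.2] yaw -0.0016
[ 6.500e-02  2.940e-01 -4.520e-01 -1.000e-03 -8.270e-01  1.319e+00] [ 0.74381761 -0.19780624 -2.68032649] 5.1 [-0.00229198 -0.04837444  0.00914568] 49.40032468969583 62.63895392417908
```

Emit:
apply_moves:
  rows:
    - {"hand":-1,"delta_pos":[1.5,20,8],"yaw":0}
    - {"hand":-1,"delta_pos":[3,38,18],"yaw":0}
    - {"hand":-1,"delta_pos":[3.9,49,30],"yaw":0}
    - {"hand":-1,"delta_pos":[3.9,53.7,40],"yaw":0}
    - {"hand":-1,"delta_pos":[3.9,53.7,45],"yaw":0}
    - {"hand":-1,"delta_pos":[3.9,53.7,45],"yaw":0}
    - {"hand":-1,"delta_pos":[3.9,53.7,45],"yaw":0}
    - {"hand":-1,"delta_pos":[3.9,53.7,45],"yaw":0}

```text
clock: 5.77
position: [478.2, -179.2, 98.5]
ee_rot: [0.996, -0.092, 0.001, 0.0]
contact_force: [0.2, 0.8, -1.9]
gripper_width: 49.3
grasp_force: 62.6
```

```bash
python3 - <<'E'
from fit import *
import pickle
delta(477.5,-180,98,-10.65)
t=imaging.get_image('top');s=imaging.get_image('side')
pickle.dump((t,s),open('im1.pkl','wb'))
st=read_state(); p=st['position']; print(p,st['clock'])
out=[]
for im,b,sp,roi in((t,(-.7,-2.5),(482.35,-151.16),(262,332,345,425)),(s,(.6,2.2),(484.49,-146.73),(190,260,370,450))):
    k=8; v=cv2.resize(im['pixels'][roi[0]:roi[1],roi[2]:roi[3],::-1],None,fx=k//2*1.25,fy=k//2*1.25,interpolation=cv2.INTER_CUBIC); k=5
    def dr(pts,col):
        q=np.array([proj(im,a) for a in pts]); q=np.c_[(q[:,1]-roi[2]+.5)*k,(q[:,0]-roi[0]+.5)*k]
        cv2.polylines(v,[cv2.convexHull(np.round(q*16).astype(np.int32))],True,col,1,cv2.LINE_AA,4)
    for pts in prim('jar',p[0]+b[0],p[1]+b[1],np.radians(-10.65)): dr([(a,c,z+p[2]-53.9) for a,c,z in pts],(0,0,255))
    for pts in prim('stand',*sp,np.radians(-10.65)): dr(pts,(0,255,0))
    out.append(v)
cv2.imwrite('pics/hover.png',np.hstack(out))
E
```

```text
xang -10.565633319094953 pos [ 478.2 -179.2   98.5] tilt [ 1.e-03 -2.e-04 -1.e+00] delta [-0.5  0.9  0.5] yaw 0.0015
[ 478.20700716 -179.27825445   98.67560789] 5.8667
```

View pics/hover.png

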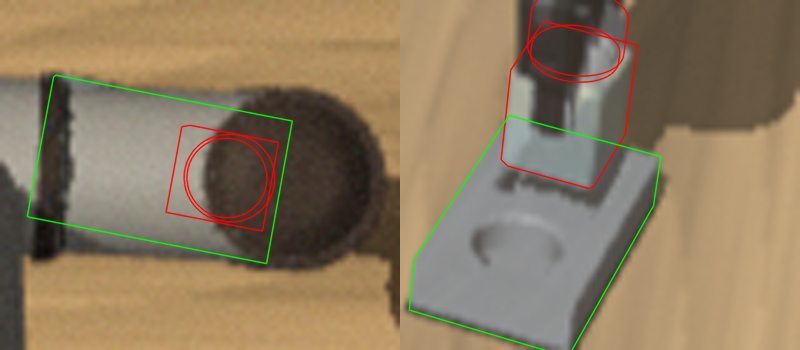

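```bash
python3 - <<'E'
import pickle
from fit import *
t,s=pickle.load(open('im1.pkl','rb'))
roi=(184,236,380,424);k=11; 
v=cv2.resize(s['pixels'][roi[0]:roi[1],roi[2]:roi[3],::-1],None,fx=k,fy=k,interpolation=cv2.INTER_NEAREST)
v=cv2.convertScaleAbs(v,alpha=1.2)
p=np.array([478.2,-179.25,98.6])
a=np.radians(-10.6);c,sn=np.cos(a),np.sin(a)
for (u,w,z) in [(u,w,z) for z in(5,60) for u in(-25,25) for w in(-25,25)]+[(u,w,0) for u in(-22,22) for w in(-22,22)]:
    q=proj(s,(p[0]+.6+c*u-sn*w,p[1]+2.2+sn*u+c*w,z+p[2]-53.9))
    cv2.circle(v,(int((q[1]-roi[2]+.5)*k),int((q[0]-roi[0]+.5)*k)),2,(0,0,255),-1)
for u in(-26.5,26.5):
  for w in (-58.3,-5.3):
    q=proj(s,(484.49+c*u-sn*w,-146.73+sn*u+c*w,32)); cv2.circle(v,(int((q[1]-roi[2]+.5)*k),int((q[0]-roi[0]+.5)*k)),2,(0,255,0),-1)
cv2.imwrite('pics/hz.png',v)
E
```

```text
(no output)
```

View pics/hz.png

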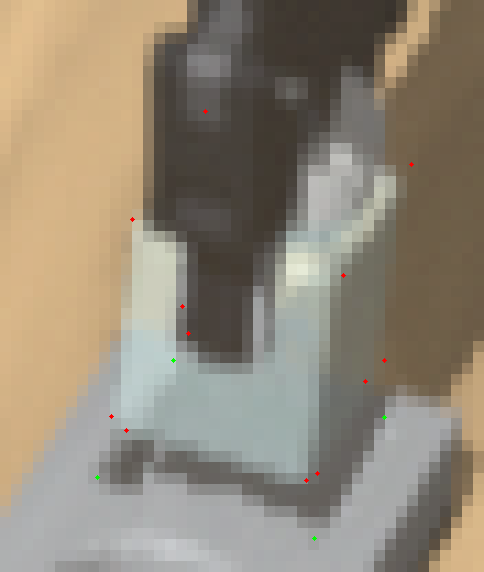

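The zoomed side view shows the jar's lower corners at about (112,418) and (315,475), within about 1 px of the model. The well rim below is centred under it, with near corners at about (105,482) and (320,528). I'll lower slowly and watch the forces.

Emit:
apply_moves:
  rows:
    - {"hand":-1,"delta_pos":[0,0,4],"yaw":0}
    - {"hand":-1,"delta_pos":[0,0,8],"yaw":0}
    - {"hand":-1,"delta_pos":[0,0,12],"yaw":0}
    - {"hand":-1,"delta_pos":[0,0,15],"yaw":0}
    - {"hand":-1,"delta_pos":[0,0,17],"yaw":0}
    - {"hand":-1,"delta_pos":[0,0,18],"yaw":0}
    - {"hand":-1,"delta_pos":[0,0,18],"yaw":0}
    - {"hand":-1,"delta_pos":[0,0,18],"yaw":0}

```text
clock: 6.53
position: [477.4, -180.4, 79.9]
ee_rot: [0.996, -0.093, -0.0, 0.0]
contact_force: [-0.5, -4.1, -2.8]
gripper_width: 49.4
grasp_force: 62.5
```

```bash
python3 - <<'E'
from h import *
delta(477.5,-180,80,-10.65)
s=read_state();print(s['contact_force'],s['wrist_torque'],s['joints'].round(2))
E
```

```text
xang -10.639121128701149 pos [ 477.4 -180.4   79.9] tilt [-3.e-04 -5.e-04 -1.e+00] delta [-0.  -0.4 -0.1] yaw 0.0002
[-0.47682883 -4.09783982 -2.79339283] [-1.39116088  0.16973738  0.14033036] [-0.04  0.4  -0.49  0.   -0.68  1.43]
```

Emit:
apply_moves:
  rows:
    - {"hand":-1,"delta_pos":[0,0.6,0],"yaw":0}
    - {"hand":-1,"delta_pos":[0,1.2,0],"yaw":0}
    - {"hand":-1,"delta_pos":[0,1.2,2],"yaw":0}
    - {"hand":-1,"delta_pos":[0,1.2,4],"yaw":0}
    - {"hand":-1,"delta_pos":[0,1.2,4],"yaw":0}
    - {"hand":-1,"delta_pos":[0,1.2,4],"yaw":0}

```text
clock: 7.03
position: [477.2, -180.9, 75.7]
ee_rot: [0.996, -0.093, -0.0, -0.0]
contact_force: [-0.4, 0.2, -1.6]
gripper_width: 49.4
grasp_force: 62.6
```

```bash
python3 - <<'E'
from h import *
delta(477.3,-181.2,76,-10.65)
s=read_state();print(s['contact_force'],s['wrist_torque'],s['joints'].round(2))
E
```

```text
xang -10.646329770632049 pos [ 477.2 -180.9   75.7] tilt [-5.e-04  2.e-04 -1.e+00] delta [ 0.1  0.3 -0.3] yaw 0.0001
[-0.36875141  0.21448984 -1.58759911] [ 0.01969941 -0.00050215  0.01123038] [-0.04  0.41 -0.5  -0.   -0.67  1.43]
```

Emit:
apply_moves:
  rows:
    - {"hand":-1,"delta_pos":[0,0,3],"yaw":0}
    - {"hand":-1,"delta_pos":[0,0,6],"yaw":0}
    - {"hand":-1,"delta_pos":[0,0,8],"yaw":0}
    - {"hand":-1,"delta_pos":[0,0,9],"yaw":0}
    - {"hand":-1,"delta_pos":[0,0,10],"yaw":0}
    - {"hand":-1,"delta_pos":[0,0,10],"yaw":0}
    - {"hand":-1,"delta_pos":[0,0,10],"yaw":0}

```text
clock: 7.62
position: [477.4, -181.1, 66.0]
ee_rot: [0.996, -0.093, 0.0, -0.0]
contact_force: [-0.4, 0.5, -2.0]
gripper_width: 49.4
grasp_force: 62.8
```

```bash
python3 - <<'E'
from h import *
delta(477.3,-181.2,66,-10.65)
s=read_state();print(s['contact_force'],s['wrist_torque'],s['joints'].round(2))
E
```

```text
xang -10.644305817512523 pos [ 477.4 -181.1   66. ] tilt [ 3.e-04 -0.e+00 -1.e+00] delta [-0.1  0.1 -0. ] yaw 0.0001
[-0.41123813  0.53283427 -1.99886168] [-0.05431568 -0.03004204  0.05677977] [-0.04  0.42 -0.5  -0.   -0.64  1.43]
```

Emit:
apply_moves:
  rows:
    - {"hand":-1,"delta_pos":[0,0,0.5],"yaw":0}
    - {"hand":-1,"delta_pos":[0,0,1],"yaw":0}
    - {"hand":-1,"delta_pos":[0,0,1],"yaw":0}
    - {"hand":-1,"delta_pos":[0,0,1],"yaw":0}

```text
clock: 7.95
position: [477.5, -181.1, 65.9]
ee_rot: [0.996, -0.093, 0.0, 0.0]
contact_force: [-2.0, 0.4, 5.4]
gripper_width: 49.1
grasp_force: 63.7
```

```bash
python3 - <<'E'
from h import *
import pickle
t,s=pickle.load(open('im1.pkl','rb'))
a=np.radians(-10.6);n=np.array([-np.sin(a),np.cos(a),0]);c=np.array([478.8,-177.05,0])
o,d=ray(s,[216.4,400.])
for off in(25,33,38):
    k=(off-n@(o-c))/(n@d); p=o+k*d; print(off,p-c,'TCP-tip',98.65-p[2])
E
```

```text
25 [ 4.17240426 24.65317848 73.19933619] TCP-tip 25.45066380697486
33 [ 3.5285437  32.91256098 78.93012942] TCP-tip 19.71987057839536
38 [ 3.12613085 38.07467504 82.51187519] TCP-tip 16.138124810533014
```

Emit:
apply_moves:
  rows:
    - {"hand":0.3,"delta_pos":[0,0,-0.7],"yaw":0}
    - {"hand":0.5,"delta_pos":[0,0,-0.7],"yaw":0}
    - {"hand":0.8,"delta_pos":[0,0,-0.7],"yaw":0}
    - {"hand":1,"delta_pos":[0,0,-0.7],"yaw":0}
    - {"hand":1,"delta_pos":[0,0,-0.7],"yaw":0}
    - {"hand":1,"delta_pos":[0,0,-0.7],"yaw":0}

```text
clock: 8.45
position: [477.4, -181.1, 65.6]
ee_rot: [0.996, -0.093, -0.0, 0.0]
contact_force: [0.9, -0.2, -0.9]
gripper_width: 85.6
grasp_force: 0.0
```

Emit:
apply_moves:
  rows:
    - {"hand":1,"delta_pos":[0,0,-8],"yaw":0}
    - {"hand":1,"delta_pos":[0,0,-20],"yaw":0}
    - {"hand":1,"delta_pos":[0,0,-29],"yaw":0}
    - {"hand":1,"delta_pos":[0,0,-32.3],"yaw":0}
    - {"hand":1,"delta_pos":[0,0,-32.3],"yaw":0}
    - {"hand":1,"delta_pos":[0,0,-32.3],"yaw":0}

```text
clock: 8.95
position: [477.3, -181.1, 98.2]
ee_rot: [0.996, -0.093, 0.0, -0.0]
contact_force: [-0.9, -0.8, -0.3]
gripper_width: 85.1
grasp_force: 0.0
```

```bash
python3 - <<'E'
from h import *
delta(477.3,-181.1,98,-10.65)
s=imaging.get_image('side'); v=cv2.resize(s['pixels'][150:280,350:460,::-1],None,fx=5,fy=4.6,interpolation=cv2.INTER_CUBIC); cv2.imwrite('pics/home.png',v)
E
```

```text
xang -10.656422252091614 pos [ 477.3 -181.1   98.2] tilt [ 6.e-04  1.e-04 -1.e+00] delta [0.  0.  0.2] yaw -0.0001
```

View pics/home.png

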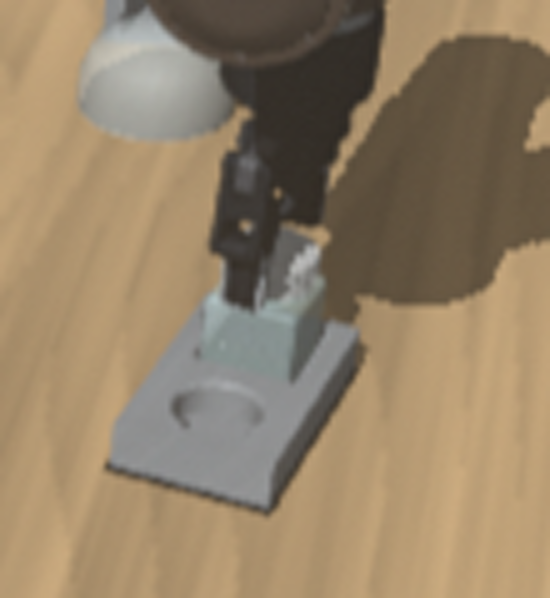

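The side view shows the jar standing level, deep in the square well at about (265,330), with the open gripper around the cap. Next I grip the cap.

Emit:
apply_moves:
  rows:
    - {"hand":0.4,"delta_pos":[0,0,0],"yaw":0}
    - {"hand":0.3,"delta_pos":[0,0,0],"yaw":0}
    - {"hand":0.2,"delta_pos":[0,0,0],"yaw":0}
    - {"hand":0.1,"delta_pos":[0,0,0],"yaw":0}
    - {"hand":-1,"delta_pos":[0,0,0],"yaw":0}
    - {"hand":-1,"delta_pos":[0,0,0],"yaw":0}
    - {"hand":-1,"delta_pos":[0,0,0],"yaw":0}
    - {"hand":-1,"delta_pos":[0,0,0],"yaw":0}
    - {"hand":-1,"delta_pos":[0,0,0],"yaw":0}

```text
clock: 9.75
position: [477.2, -181.1, 98.1]
ee_rot: [0.996, -0.093, -0.0, 0.0]
contact_force: [-1.0, 0.7, 4.7]
gripper_width: 47.3
grasp_force: 61.1
```

```bash
python3 - <<'E'
from h import *
delta(477.3,-181.1,98,-10.65)
s=read_state();print(s['contact_force'],s['wrist_torque'],s['joints'].round(2))
E
```

```text
xang -10.644989277684447 pos [ 477.2 -181.1   98.1] tilt [-2.e-04  0.e+00 -1.e+00] delta [ 0.1 -0.   0.1] yaw 0.0001
[-0.99670477  0.70602396  4.72750164] [0.31463037 0.44019906 0.00590613] [-0.04  0.37 -0.47 -0.   -0.72  1.43]
```

Emit:
apply_moves:
  rows:
    - {"hand":-1,"delta_pos":[0,0,0],"yaw":-0.07}
    - {"hand":-1,"delta_pos":[0,0,0],"yaw":-0.14}
    - {"hand":-1,"delta_pos":[0,0,0],"yaw":-0.21}
    - {"hand":-1,"delta_pos":[0,0,0],"yaw":-0.28}
    - {"hand":-1,"delta_pos":[0,0,0],"yaw":-0.35}
    - {"hand":-1,"delta_pos":[0,0,0],"yaw":-0.35}

```text
clock: 10.25
position: [477.0, -181.5, 98.1]
ee_rot: [0.997, 0.082, -0.0, 0.0]
contact_force: [-1.4, -1.9, 3.8]
gripper_width: 47.2
grasp_force: 61.1
```

```bash
cat > q.py <<'E'
from h import *
s=read_state();R=Ro.from_quat(s['ee_rot']).as_matrix()
print('turn',round(np.degrees(np.arctan2(R[1,0],R[0,0]))+10.65,2),'pos',s['position'].round(2),'F',s['contact_force'].round(2),'M',s['wrist_torque'].round(3),'w',round(s['gripper_width'],2),round(s['grasp_force'],1),'t',s['clock'],'j6',s['joints'][5].round(2))
E
python3 q.py
```

```text
turn 20.1 pos [ 477.   -181.47   98.09] F [-1.36 -1.88  3.81] M [-0.255  0.609  0.007] w 47.18 61.1 t 10.25 j6 1.78
```

Emit:
apply_moves:
  rows:
    - {"hand":-1,"delta_pos":[0,0,0],"yaw":-0.06}
    - {"hand":-1,"delta_pos":[0,0,0],"yaw":-0.12}
    - {"hand":-1,"delta_pos":[0,0,0],"yaw":-0.18}

```text
clock: 10.5
position: [477.1, -181.4, 98.1]
ee_rot: [0.985, 0.171, -0.0, 0.0]
contact_force: [-2.7, -1.2, 4.4]
gripper_width: 47.0
grasp_force: 61.6
```

```bash
python3 q.py; python3 - <<'E'
from h import *
s=imaging.get_image('side'); v=cv2.resize(s['pixels'][170:240,370:430,::-1],None,fx=8,fy=8,interpolation=cv2.INTER_CUBIC); cv2.imwrite('pics/turn.png',v)
E
```

```text
turn 30.33 pos [ 477.11 -181.42   98.1 ] F [-2.75 -1.22  4.4 ] M [-0.354  0.536 -0.403] w 46.97 61.6 t 10.5 j6 1.96
```

View pics/turn.png

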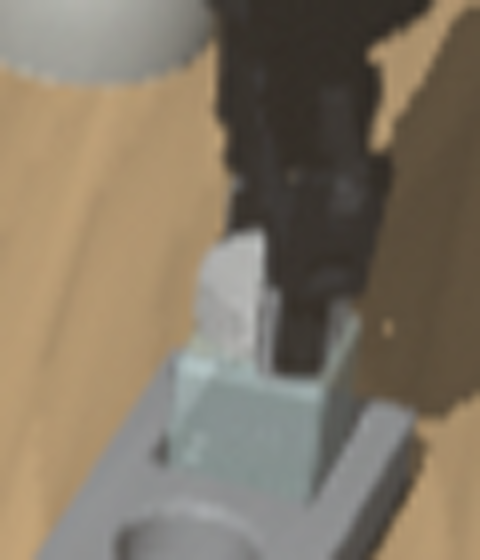

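The view shows the jar still square in the well while the fingers have turned on the cap, with about 0.4 N m of thread drag and no slip evident. I'll continue in small monitored steps.

Emit:
apply_moves:
  rows:
    - {"hand":-1,"delta_pos":[0,0,0],"yaw":-0.06}
    - {"hand":-1,"delta_pos":[0,0,0],"yaw":-0.12}
    - {"hand":-1,"delta_pos":[0,0,0],"yaw":-0.17}

```text
clock: 10.8
position: [477.4, -181.4, 98.3]
ee_rot: [0.967, 0.254, 0.0, 0.0]
contact_force: [-1.1, -0.3, 6.7]
gripper_width: 47.2
grasp_force: 61.7
```

```bash
python3 q.py
```

```text
turn 40.04 pos [ 477.35 -181.36   98.31] F [-1.05 -0.3   6.73] M [-0.242  0.534 -0.473] w 47.24 61.7 t 10.8 j6 2.13
```

Emit:
apply_moves:
  rows:
    - {"hand":-1,"delta_pos":[0,0,0],"yaw":-0.025}
    - {"hand":-1,"delta_pos":[0,0,0],"yaw":-0.05}

```text
clock: 10.97
position: [477.5, -181.3, 98.6]
ee_rot: [0.961, 0.277, 0.0, 0.0]
contact_force: [-2.9, 0.8, 7.0]
gripper_width: 47.1
grasp_force: 61.8
```

```bash
python3 q.py
```

```text
turn 42.85 pos [ 477.51 -181.33   98.63] F [-2.93  0.79  7.04] M [-0.068  0.703 -0.358] w 47.08 61.8 t 10.9667 j6 2.18
```

Emit:
apply_moves:
  rows:
    - {"hand":-1,"delta_pos":[0,0,0],"yaw":-0.025}
    - {"hand":-1,"delta_pos":[0,0,0],"yaw":-0.05}

```text
clock: 11.13
position: [477.7, -181.1, 99.1]
ee_rot: [0.953, 0.301, 0.0, 0.0]
contact_force: [-3.5, 2.6, 11.1]
gripper_width: 47.1
grasp_force: 62.1
```

```bash
python3 q.py
```

```text
turn 45.75 pos [ 477.69 -181.14   99.12] F [-3.53  2.59 11.12] M [ 0.655  0.988 -0.309] w 47.11 62.1 t 11.1333 j6 2.23
```

Emit:
apply_moves:
  rows:
    - {"hand":-1,"delta_pos":[0,0,0],"yaw":-0.025}
    - {"hand":-1,"delta_pos":[0,0,0],"yaw":-0.05}

```text
clock: 11.3
position: [477.8, -181.0, 99.6]
ee_rot: [0.946, 0.325, 0.0, 0.0]
contact_force: [-3.1, 1.8, 11.1]
gripper_width: 47.3
grasp_force: 61.8
```

```bash
python3 q.py
```

```text
turn 48.64 pos [ 477.76 -181.05   99.55] F [-3.09  1.76 11.15] M [ 0.496  1.12  -0.072] w 47.33 61.8 t 11.3 j6 2.28
```

Emit:
apply_moves:
  rows:
    - {"hand":-1,"delta_pos":[0,0,0],"yaw":0}
    - {"hand":-1,"delta_pos":[0,0,0],"yaw":0}

```text
clock: 11.47
position: [477.8, -181.1, 99.5]
ee_rot: [0.946, 0.326, 0.0, 0.001]
contact_force: [-2.6, 1.6, 11.9]
gripper_width: 47.2
grasp_force: 61.9
```

```bash
python3 q.py
```

```text
turn 48.65 pos [ 477.76 -181.1    99.52] F [-2.63  1.61 11.91] M [0.507 1.091 0.011] w 47.19 61.9 t 11.4667 j6 2.28
```

Emit:
apply_moves:
  rows:
    - {"hand":-1,"delta_pos":[0,0,0],"yaw":-0.025}
    - {"hand":-1,"delta_pos":[0,0,0],"yaw":-0.05}

```text
clock: 11.63
position: [477.8, -181.1, 99.5]
ee_rot: [0.937, 0.349, 0.0, 0.001]
contact_force: [-3.6, 1.7, 11.7]
gripper_width: 47.2
grasp_force: 62.0
```

```bash
python3 q.py
```

```text
turn 51.54 pos [ 477.82 -181.15   99.52] F [-3.61  1.72 11.73] M [ 0.397  1.064 -0.112] w 47.16 62.0 t 11.6333 j6 2.33
```

The rise has stopped and the torque fell from about -0.4 to -0.1 N m, so the thread has let go. I'll stop turning and lift gently.

Emit:
apply_moves:
  rows:
    - {"hand":-1,"delta_pos":[0,0,-1],"yaw":0}
    - {"hand":-1,"delta_pos":[0,0,-2],"yaw":0}
    - {"hand":-1,"delta_pos":[0,0,-3],"yaw":0}
    - {"hand":-1,"delta_pos":[0,0,-4],"yaw":0}
    - {"hand":-1,"delta_pos":[0,0,-4],"yaw":0}
    - {"hand":-1,"delta_pos":[0,0,-4],"yaw":0}

```text
clock: 12.13
position: [477.3, -181.1, 101.8]
ee_rot: [0.937, 0.349, -0.0, -0.0]
contact_force: [-0.4, 0.0, -0.4]
gripper_width: 47.2
grasp_force: 61.6
```

```bash
python3 q.py
```

```text
turn 51.55 pos [ 477.33 -181.06  101.8 ] F [-0.42  0.04 -0.36] M [-0.093  0.054  0.023] w 47.23 61.6 t 12.1333 j6 2.33
```

Emit:
apply_moves:
  rows:
    - {"hand":-1,"delta_pos":[0,0,-3],"yaw":0}
    - {"hand":-1,"delta_pos":[0,0,-7],"yaw":0}
    - {"hand":-1,"delta_pos":[0,0,-12],"yaw":0}
    - {"hand":-1,"delta_pos":[0,0,-17],"yaw":0}
    - {"hand":-1,"delta_pos":[0,0,-22],"yaw":0}
    - {"hand":-1,"delta_pos":[0,0,-26],"yaw":0}
    - {"hand":-1,"delta_pos":[0,0,-29],"yaw":0}
    - {"hand":-1,"delta_pos":[0,0,-30],"yaw":0}
    - {"hand":-1,"delta_pos":[0,0,-30],"yaw":0}
    - {"hand":-1,"delta_pos":[0,0,-30],"yaw":0}
    - {"hand":-1,"delta_pos":[0,0,-30],"yaw":0}
    - {"hand":-1,"delta_pos":[0,0,-30],"yaw":0}

```text
clock: 13.13
position: [477.2, -181.1, 131.7]
ee_rot: [0.937, 0.35, -0.0, -0.0]
contact_force: [-0.0, 0.5, 0.3]
gripper_width: 47.1
grasp_force: 61.6
```

```bash
python3 q.py; python3 - <<'E'
from fit import *
s=imaging.get_image('side'); p=read_state()['position']
for q in('cap','mouth','jar'): print(q,[(np.round(d['location'],1).tolist(),round(d['score'],2)) for d in nets.pinpoint('side',q)[:4]])
roi=(165,235,370,430);k=8;v=cv2.resize(s['pixels'][roi[0]:roi[1],roi[2]:roi[3],::-1],None,fx=k,fy=k,interpolation=cv2.INTER_CUBIC)
v=cv2.convertScaleAbs(v,alpha=1.2); w=v.copy()
x,y=p[0]+.6,p[1]+2.2
print('model cap',proj(s,(x,y,111)),'mouth',proj(s,(x,y,96)))
def dr(r,z,col):
    q=np.array([proj(s,(x+r*np.cos(a),y+r*np.sin(a),z)) for a in np.linspace(0,6.3,40)]); q=np.c_[(q[:,1]-roi[2]+.5)*k,(q[:,0]-roi[0]+.5)*k]
    cv2.polylines(w,[np.round(q*16).astype(np.int32)],False,col,1,cv2.LINE_AA,4)
dr(24,111,(0,0,255));dr(24,131,(0,0,255));dr(18,96,(0,255,0));dr(22,75,(255,0,0))
cv2.imwrite('pics/fin.png',cv2.resize(np.hstack([v,w]),None,fx=.83,fy=.83))
E
```

```text
turn 51.57 pos [ 477.18 -181.07  131.74] F [-0.01  0.53  0.3 ] M [-0.032 -0.037  0.003] w 47.11 61.6 t 13.1333 j6 2.33
cap [([367.9, 339.5], 0.95), ([197.8, 404.3], 0.69), ([323.2, 314.4], 0.5), ([434.6, 319.8], 0.37)]
mouth [([202.8, 402.5], 0.63)]
jar [([229.7, 401.8], 0.62), ([432.1, 320.7], 0.3)]
model cap [np.float64(198.51585193343993), np.float64(405.0938289881259)] mouth [np.float64(203.49503037638198), np.float64(404.4747111780718)]
```

View pics/fin.png

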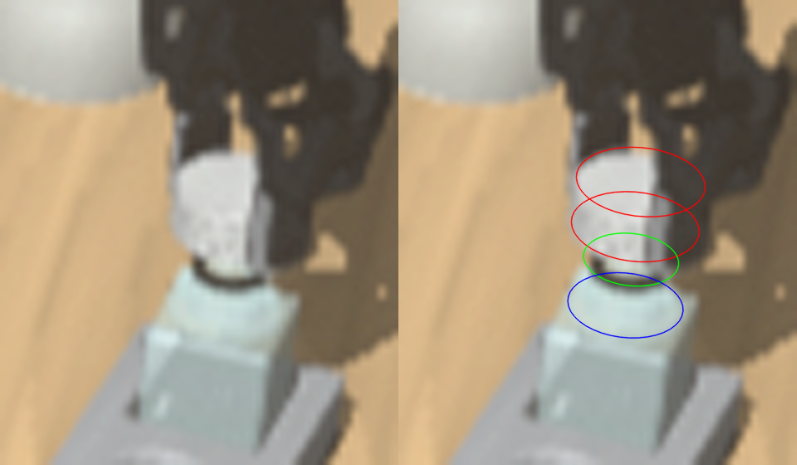

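The final view shows the cap held level above the dark sealing ring, with the cap rim bottom at about (222,265) and the ring bottom at about (230,290). The jar is square in the well. The nets put the gap at 5.0 px against the model's 5.0 px for 15 mm. I'll take back the ~0.6 mm sideways relaxation, then hand in.

Emit:
apply_moves:
  rows:
    - {"hand":-1,"delta_pos":[0.5,0.4,-0.2],"yaw":0}
    - {"hand":-1,"delta_pos":[0.5,0.4,-0.2],"yaw":0}
    - {"hand":-1,"delta_pos":[0.5,0.4,-0.2],"yaw":0}
    - {"hand":-1,"delta_pos":[0.5,0.4,-0.2],"yaw":0}

```text
clock: 13.67
position: [478.0, -181.1, 132.2]
ee_rot: [0.937, 0.35, 0.0, -0.0]
contact_force: [-0.4, 0.5, -0.6]
gripper_width: 47.2
grasp_force: 61.6
```

```bash
python3 q.py; python3 -c "
from bench import workorder
print(workorder.job_done())"
```

```text
turn 51.57 pos [ 477.99 -181.06  132.21] F [-0.45  0.53 -0.62] M [0.027 0.024 0.022] w 47.24 61.6 t 13.6667 j6 2.33
the job is handed in; nothing more can be done
None
```

The job is handed in at 13.7 s: the jar stands fully home in the square well, and the cap came free near 48° (turning stopped at about 51.5°) and is held level and centred about 15 mm above the mouth; no verdict came back.

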